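# Hang the washed-vial basket on its drip hook and tug-test it

## Robot

A 7-joint arm with a two-finger parallel gripper is mounted at the origin on a cart in front of the work surface, level with it; the furniture and walls round the work are solid. World frame = base frame: x ahead of the robot, y to its left, z up, the work surface at z = 0. Lengths are in m, angles in rad, forces in N, time in s.
With the tool pointing down it reaches from about 0.4 to 0.875 m from the base axis. Payload 19.3 kg.
Tool frame: the origin (TCP) lies on the centre line of the jaws, within the pads' length; the fingertips stand 14 mm ahead of it and the grasp point (between the pads) lies 5 mm behind it; z points along the fingers, y is the line along which they close (so a half turn about z gives the same grasp; the last joint's range is limited). The gripper opens to 85 mm and grips with 20 to 120 N. Pads are 22 mm wide; open, the fingers measure 114 mm over their backs; the gripper's body (76 mm by 85 mm) begins 54 mm behind the grasp point. The pads swing forward as they close: fully open they stand 13 mm farther back than shut.
Start: joints at [1.098, 0.521, -0.036, 1.599, 0.021, 1.021, -0.113], TCP at [0.245, -0.575, 0.245] pointing down, gripper open.
Joint ranges: [-2.91, 2.91], [-0.3, 2.13], [-1.5, 1.42], [0.17, 2.43], [-1.26, 4.41], [0.16, 1.93], [-2.52, 2.52]. Speed limits (rad/s): [1.89, 1.89, 2.39, 2.39, 3.01, 3.01, 3.01].

## Interface

Orientations are given as [roll, pitch, yaw] about the fixed x, y, z axes, in that order (R = Rz(yaw) Ry(pitch) Rx(roll)).
In Python, from workcell import manip, optics gives the robot as it stands.
- The arm moves only by the shell command python3 -m handwheel 'ROWS' [OPENING]. ROWS is JSON, a list of rows, each an object with "offset": the shift along the tool's x, y, z scaled (see below), a list of three; "turn": the turn, a rotation vector about the tool's x, y, z scaled (see below), a list of three. A call has 1 to 10 rows; each row shifts and turns the commanded pose from where the row before left it, along the tool's axes as they then stand; what a row does not reach is not made up. The controller multiplies each number of a shift by 40 mm and each number of a turn by 0.12 rad. A row lasts 1/12 s, in which the tool goes at most 41.7 mm and 7.16 degrees, less where a joint would pass 70% of its speed; a pose out of reach is approached as far as the arm can. A call with a number of a shift or a turn outside -1 to 1 is refused whole. A call with a gripper value outside its range is refused whole. OPENING is the opening, from 0 (shut) to 1 (fully open), set as the call begins (- or left out, the last holds). The fingers move at their own pace and stop on an object; the grip force is fixed at half the most. Time passes only in rows, so rows that do not move let the fingers close. It gives the time, the measured TCP pose, the force, the opening and the grip force at its end, in the units of the state.
- manip.get_state(): the state, without advancing time (a new reading comes with each control period).
- optics.capture(name): name is "scene" or "top" or "wrist"; returns a dict with "frame" (384x512x3 uint8, red, green, blue), "mtx" (3x3 intrinsics, pixels), "R" (3x3) and "t" (3): a world point X has camera coordinates R X + t. Camera axes: x right, y down, z forward; pixel columns grow to the right and rows downward; lengths in m; the calibration is good to about 2 mm. A picture is of the moment at which its call begins. There is no depth.
- manip.close_job(): hands the job in; it is judged then, once.
The state is a dict: "clock": time; "joint_pos": joint angles; "qd": joint speeds; "joint_torque": joint torques, N m; "eef_pos": TCP position; "tcp_rot": TCP orientation; "ft_force": force on the tool from outside, world axes, zero at the start; "moment": the same for the moment, N m; "width": opening from 0.0 (shut) to 1.0 (fully open); "grip_force": force on a finger pad.
Only numpy, scipy, OpenCV 4.12 (cv2) and the standard library are available. Lean on these libraries where they do the work, as an engineer would, in place of code of your own. Each camera call takes 0.05 s, during which the arm holds its last target. There are 200 camera calls.

## Task

Pick up the small steel basket of vials by its blue grip and hang it by its handle wire on the hook of the drip stand, keeping it upright. While still holding it, pull it down gently on the hook, with about 8 newtons for half a second and never 15 or more, to confirm that it is held; then let go and leave it hanging still. Do not move the bottle, the flask or the timer.

Things in the scene. Friction and masses are not known exactly. Their poses are not given: they have to be found in the camera images.
- basket: Loose open steel basket with four upright vials fixed in it, 56 (x) x 64 (y) x 40 mm, 110 to 230 g; origin under its centre, z up. A rigid wire handle stands in its y-z plane at x = 0, legs at y = +-31 mm; the opening between rim (z = 40 mm) and handle peak is 65 mm high and 56 mm wide, passed along the basket's x. It is to hang with its x along the prong, either way round.
- bail_apex (a point): Peak of the underside of the handle wire (6 mm thick, an upside-down V, 14 mm lower at the legs): on the basket's axis, 105 mm above its underside; axes as the basket's. This point comes to rest on top of the hook prong.
- grip (a point): Middle of the blue plastic grip on top of the handle, 18 x 18 mm across (faces along the basket's x and y), 42 mm tall: 141 mm above the basket's underside, 36 mm above the wire's peak. Gripped here from above, the fingertips stay clear of the hook.
- stand: Fixed drip stand: steel dish 150 x 100 x 12 mm (x = -125 to +25 mm) and upright post, 14 mm thick, 196 mm tall; origin at the post's foot on the worktop, z up. A 30 mm grey clamp block on the post carries the hook: a level steel prong, 8 mm thick, along the stand's -x at y = 0 out to x = -88 mm, then turned up; the end is at x = -102 mm, its tip 10 mm above the level prong's top.
- hang (a point): Nominal hanging point, marked on the stand, not on the hook: 65 mm out from the post (x = -65 mm), 180 mm high, axes as the stand's. The clamp's true height varies: the top of the level prong is anywhere from 10 mm below to 10 mm above this point; find it by feel. The basket must come in from the free end, over the tip; the handle wire may hang 35 to 88 mm out from the post.
- hook_spring (a point): On the post's axis at the hook's nominal height (180 mm). The hook sits on a stiff spring here: it sinks 1 mm for every 4 N of load. The load meant in the tug is the whole load of the basket on the hook, its weight included: 5 to 14 N, kept up for 0.3 s, are right; 15 N at any time is too much.
- bottle: Bystander: clear bottle with a red cap, 44 mm across, 80 mm tall; origin under its centre.
- flask: Bystander: conical glass flask, 69 mm across, 101 mm tall; origin under its centre.
- timer: Bystander: white bench timer, 33 x 62 x 62 mm; origin under its centre.

How it is judged:
By the outcome, as a careful person would: the job done as asked, in the order asked, and still so for the second after the job is handed in, with the robot touching nothing.
It also fails if it takes over 58 s, if anything falls off the work surface, if the arm or the gripper's body presses on something with over 40 N, if the wrist force passes 120 N, or if a joint passes its speed limit or range.

## Working session

There is one attempt and no reset: what is moved stays moved. The work goes in short steps, Python scripts to look and compute and a shell command to move; the robot and the scene stay as the last step left them, time stands still between calls to the robot, and variables do not carry over. Pictures are saved under pics/ and viewed, at most 10 in all, crops included, and the job is handed in when it is done.

```bash
mkdir -p pics; python3 - <<'E'
from workcell import manip, optics
import cv2,numpy as np
s=manip.get_state()
for k,v in s.items(): print(k,np.round(v,3).tolist())
for n in("scene","top"):
    c=optics.capture(n); cv2.imwrite(f"pics/{n}0.png",cv2.resize(c["frame"][:,:,::-1],(800,600),interpolation=cv2.INTER_CUBIC))
    np.savez(f"{n}0.npz",**c); print(n,c["mtx"].round(1).tolist(),c["R"].round(3).tolist(),c["t"].round(3).tolist())
E
```

```text
clock 0.0
joint_pos [1.098, 0.522, -0.036, 1.6, 0.021, 1.021, -0.113]
qd [-0.001, 0.001, 0.0, 0.0, 0.001, -0.0, -0.001]
joint_torque [-0.002, -92.712, 1.979, -36.993, 0.018, 0.008, -0.0]
eef_pos [0.245, -0.575, 0.245]
tcp_rot [-3.14, 0.0, 0.403]
ft_force [0.271, 0.318, 0.26]
moment [0.045, -0.065, 0.004]
grip_force 0.0
width 0.996
scene [[481.7, 0.0, 253.0], [0.0, 481.7, 190.6], [0.0, 0.0, 1.0]] [[-0.716, -0.698, -0.011], [-0.47, 0.494, -0.731], [0.516, -0.518, -0.682]] [0.373, 0.372, 0.862]
top [[451.4, 0.0, 247.8], [0.0, 451.4, 194.8], [0.0, 0.0, 1.0]] [[0.0, -1.0, -0.031], [-0.997, 0.002, -0.081], [0.081, 0.031, -0.996]] [0.002, 0.544, 1.082]
```

View pics/scene0.png

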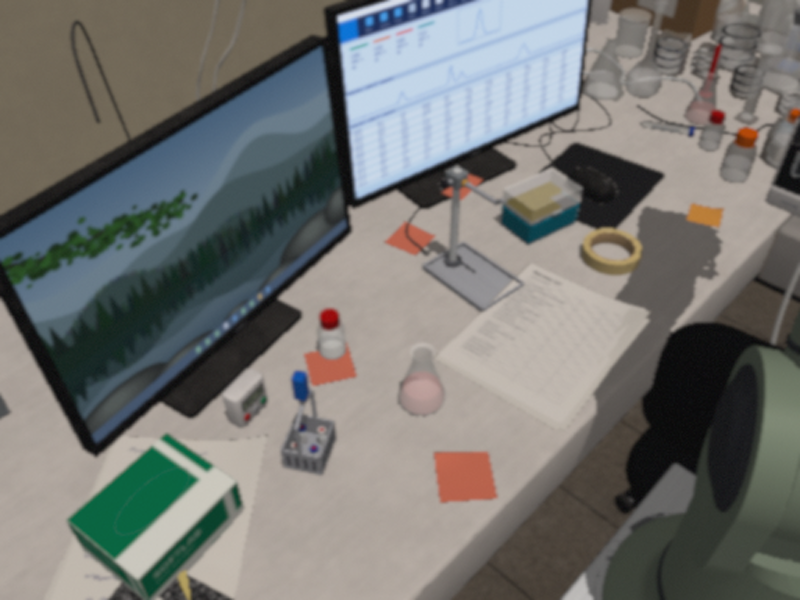

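View pics/top0.png

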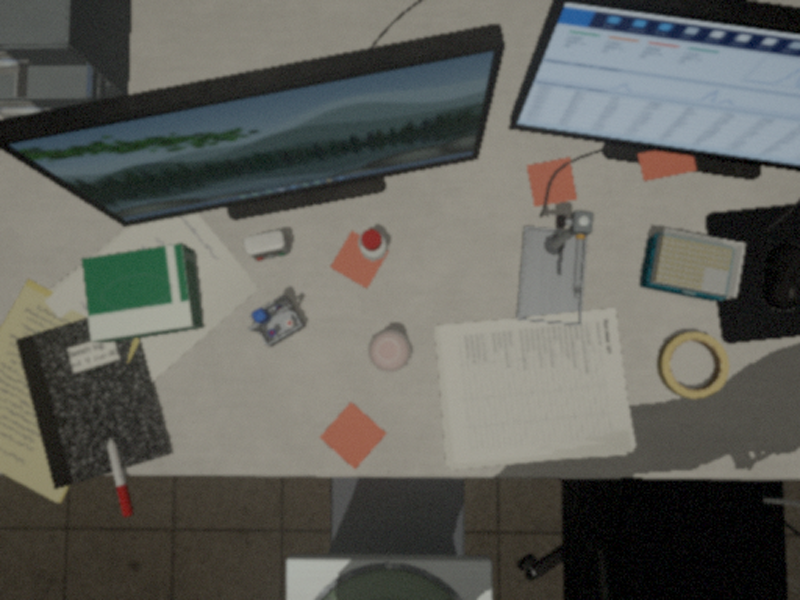

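Scene view: the blue grip is at about (300,385), the basket at (308,445) and the stand post top at (456,173), with the prong running to (500,203). Top view: the grip is at (261,316) and the post top at (583,222), with the prong pointing down the image, towards the robot. Next I'll enlarge the details.

```bash
cat > h.py <<'E'
import numpy as np,cv2
def tri(obs): # list of (cam,px) -> world point, residual px
    A=[];b=[]
    for c,p in obs:
        P=c["mtx"]@np.c_[c["R"],c["t"]]
        for i in(0,1): r=p[i]*P[2]-P[i]; r=r/np.linalg.norm(r[:3]); A.append(r[:3]); b.append(-r[3])
    X=np.linalg.lstsq(np.array(A),np.array(b),rcond=None)[0]
    return X,[np.round(proj(c,X)-p,1).tolist() for c,p in obs]
def proj(c,X):
    q=c["mtx"]@(c["R"]@np.asarray(X)+c["t"]); return q[:2]/q[2]
def onplane(c,p,z):
    d=c["R"].T@np.linalg.inv(c["mtx"])@[p[0],p[1],1]; o=-c["R"].T@c["t"]; return o+d*(z-o[2])/d[2]
def crop(im,x,y,w,h,W,H):
    o=cv2.resize(im[y:y+h,x:x+w,::-1],(W,H),interpolation=cv2.INTER_CUBIC)
    for k in range(10*((x+9)//10),x+w,10):
        X=int((k+.5-x)*W/w); cv2.line(o,(X,0),(X,6),(0,0,255),1); cv2.putText(o,str(k),(X+2,12),0,.35,(0,0,255))
    for k in range(10*((y+9)//10),y+h,10):
        Y=int((k+.5-y)*H/h); cv2.line(o,(0,Y),(6,Y),(0,0,255),1); cv2.putText(o,str(k),(8,Y+4),0,.35,(0,0,255))
    return o
def blue(im):
    hsv=cv2.cvtColor(im,cv2.COLOR_RGB2HSV); m=cv2.inRange(hsv,(100,130,50),(125,255,255))
    n,l,s,c=cv2.connectedComponentsWithStats(m); return [(s[i].tolist(),c[i].round(1).tolist()) for i in range(1,n) if s[i][4]>25]
E
python3 - <<'E'
from h import *
t=dict(np.load("top0.npz"));s=dict(np.load("scene0.npz"))
f=crop
o=np.vstack([np.hstack([f(t["frame"],150,170,60,60,400,300*1),f(s["frame"],170,225,60,84,400,300)]),np.hstack([f(t["frame"],325,125,66,90,400,300),f(s["frame"],262,100,80,100,400,300)])])
cv2.imwrite("pics/m1.png",o); print(blue(t["frame"]),blue(s["frame"]))
E
```

```text
[([357, 5, 82, 19, 596], [395.0, 13.9]), ([442, 19, 13, 8, 51], [448.7, 22.4]), ([460, 21, 11, 8, 49], [465.5, 24.6]), ([475, 23, 13, 8, 57], [481.9, 26.7]), ([490, 25, 16, 9, 55], [498.6, 29.2]), ([163, 199, 7, 7, 35], [165.8, 201.8])] [([265, 0, 5, 11, 30], [267.4, 5.9]), ([215, 4, 47, 24, 478], [236.2, 14.9]), ([188, 238, 9, 18, 129], [191.9, 246.3])]
```

View pics/m1.png

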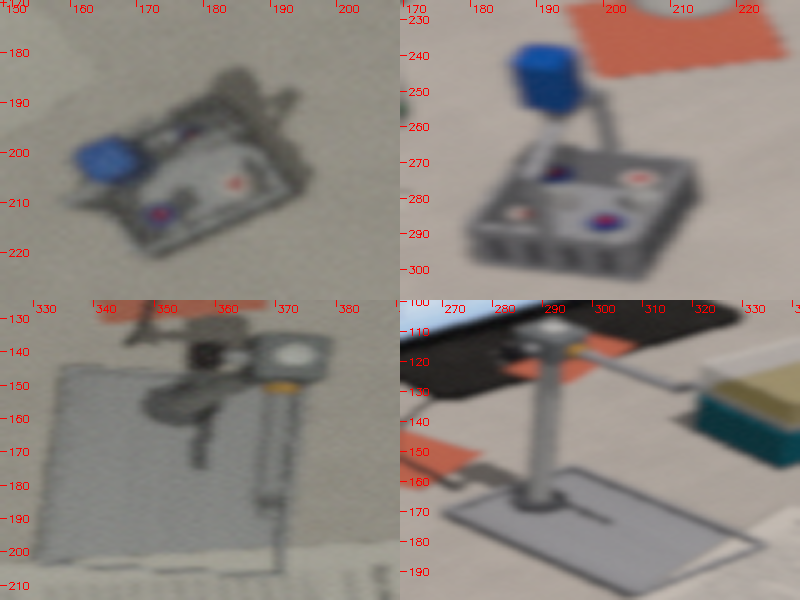

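The crops show the grip at top (165.8,201.8) / scene (191.9,246.3), the prong end at top (369,186) / scene (318.5,129.5), the clamp at top (372,141) and the post foot at scene (289.5,168).

```bash
python3 - <<'E'
from h import *
t=dict(np.load("top0.npz"));s=dict(np.load("scene0.npz"))
g=lambda a,b:print(*[np.round(x,4).tolist() for x in tri([(t,a),(s,b)])])
print("grip");g((166,202),(191.9,246.3))
print("prong end");g((369,186),(318.5,129.5))
print("ring");g((370,151),(296,117))
print("clamp");g((372,141),(291.5,109))
print("foot",onplane(s,(289.5,168),.012),"dish")
for p in [(333.5,202),(372,206),(337,145)]: print(onplane(t,p,.012).round(4))
for p in [(270.5,170.5),(306,198.5),(332,181),(295,156.5)]: print(onplane(s,p,.012).round(4))
print("rim top")
for p in [(172,220),(196,207),(180,190),(160,210)]: print(onplane(t,p,.04).round(4))
print("rim scene")
for p in [(181,288),(205,294),(214,270),(193,266)]: print(onplane(s,p,.04).round(4))
E
```

```text
grip
[0.517, 0.1747, 0.1468] [[0.7, 0.7], [-1.1, -0.2]]
prong end
[0.5481, -0.2548, 0.1841] [[0.2, 0.2], [-0.3, -0.0]]
ring
[0.6216, -0.2585, 0.1835] [[0.2, 0.2], [-0.2, -0.0]]
clamp
[0.6392, -0.2599, 0.1983] [[0.4, 0.4], [-0.5, -0.0]]
foot [ 0.63260797 -0.25808861  0.012     ] dish
[ 0.5267 -0.208   0.012 ]
[ 0.5167 -0.3014  0.012 ]
[ 0.6681 -0.2187  0.012 ]
[ 0.6631 -0.2147  0.012 ]
[ 0.5234 -0.1966  0.012 ]
[ 0.5164 -0.2954  0.012 ]
[ 0.6542 -0.3062  0.012 ]
rim top
[0.4821 0.1839 0.04  ]
[0.5133 0.1261 0.04  ]
[0.5546 0.1654 0.04  ]
[0.5062 0.2133 0.04  ]
rim scene
[0.5225 0.2104 0.04  ]
[0.4755 0.1858 0.04  ]
[0.5075 0.1319 0.04  ]
[0.5481 0.1559 0.04  ]
```

```bash
cat >> h.py <<'E'
from scipy.spatial.transform import Rotation as Ro
def need(tgt,yaw=None):
    from workcell import manip
    s=manip.get_state(); R=Ro.from_euler("xyz",s["tcp_rot"]).as_matrix()
    d=R.T@(np.asarray(tgt)-s["eef_pos"]); u=d/.04
    print("t",round(float(s["clock"]),2),"pos",np.round(s["eef_pos"],4),"rot",np.round(s["tcp_rot"],4),"F",np.round(s["ft_force"],2),"w",round(float(s["width"]),3),"gf",s["grip_force"])
    print("offset units total",u.round(3),"norm",np.linalg.norm(u).round(2))
    if yaw is not None:
        r=(Ro.from_matrix(R.T)*Ro.from_euler("xyz",[np.pi,0,yaw])).as_rotvec(); print("turn units total",(r/.12).round(3))
E
python3 -c "
from h import *
need((.50,.16,.30),.497)"
```

```text
t 0.1 pos [ 0.2449 -0.5747  0.2448] rot [-3.1406e+00  1.0000e-04  4.0280e-01] F [ 0.1   1.06 -0.65] w 0.998 gf 0.0
offset units total [ 13.068 -14.399  -1.367] norm 19.49
turn units total [-0.008  0.    -0.785]
```

```bash
python3 -m handwheel '[{"offset":[0.8,-0.5,-0.15],"turn":[0,0,0]},{"offset":[0.8,-0.5,-0.15],"turn":[0,0,0]},{"offset":[0.75,-0.6,-0.15],"turn":[0,0,0]},{"offset":[0.7,-0.7,-0.15],"turn":[0,0,0]},{"offset":[0.65,-0.72,-0.15],"turn":[0,0,0]},{"offset":[0.65,-0.72,-0.15],"turn":[0,0,0]},{"offset":[0.65,-0.72,-0.15],"turn":[0,0,0]},{"offset":[0.65,-0.72,-0.1],"turn":[0,0,0]},{"offset":[0.65,-0.72,-0.1],"turn":[0,0,0]},{"offset":[0.65,-0.72,-0.1],"turn":[0,0,0]}]' 1; python3 -c "
from h import *
need((.50,.16,.30),.497)"
```

```text
clock: 0.93
eef_pos: [0.397, -0.2206, 0.2995]
tcp_rot: [3.141, 0.0, 0.403]
ft_force: [1.7, -0.9, 0.0]
width: 0.999
grip_force: 0.0
t 0.93 pos [ 0.397  -0.2206  0.2995] rot [3.1414e+00 1.0000e-04 4.0270e-01] F [ 1.74 -0.9   0.01] w 0.999 gf 0.0
offset units total [ 6.097 -7.744 -0.014] norm 9.86
turn units total [ 0.002  0.001 -0.786]
```

```bash
python3 -m handwheel '[{"offset":[0.6,-0.77,0],"turn":[0,0,-0.1]},{"offset":[0.6,-0.77,0],"turn":[0,0,-0.1]},{"offset":[0.6,-0.77,0],"turn":[0,0,-0.1]},{"offset":[0.6,-0.77,0],"turn":[0,0,-0.1]},{"offset":[0.6,-0.77,0],"turn":[0,0,-0.1]},{"offset":[0.6,-0.77,0],"turn":[0,0,-0.1]},{"offset":[0.6,-0.77,0],"turn":[0,0,-0.1]},{"offset":[0.6,-0.77,0],"turn":[0,0,-0.1]},{"offset":[0.6,-0.77,0],"turn":[0,0,0]},{"offset":[0.4,-0.4,0],"turn":[0,0,0]}]'; python3 -m handwheel '[{"offset":[0,0,0],"turn":[0,0,0]},{"offset":[0,0,0],"turn":[0,0,0]}]' >/dev/null; python3 -c "
from h import *
from workcell import optics
c=optics.capture('wrist'); np.savez('w1.npz',**c); cv2.imwrite('pics/w1.png',cv2.resize(c['frame'][:,:,::-1],(800,600)))
need((.50,.16,.30),.497); print(blue(c['frame']),proj(c,(.517,.1747,.1468)))"
```

```text
clock: 1.77
eef_pos: [0.4765, 0.147, 0.2993]
tcp_rot: [-3.14, -0.0, 0.502]
ft_force: [0.5, -0.1, -0.3]
width: 1.001
grip_force: 0.0
t 1.98 pos [0.4767 0.1426 0.2989] rot [-3.1415e+00  1.0000e-03  4.9920e-01] F [-0.21  0.13 -0.14] w 1.003 gf 0.0
offset units total [ 0.719 -0.104 -0.028] norm 0.73
turn units total [-0.001  0.008  0.019]
[([237, 116, 22, 19, 320], [248.8, 125.6])] [249.91299169 125.70882077]
```

View pics/w1.png

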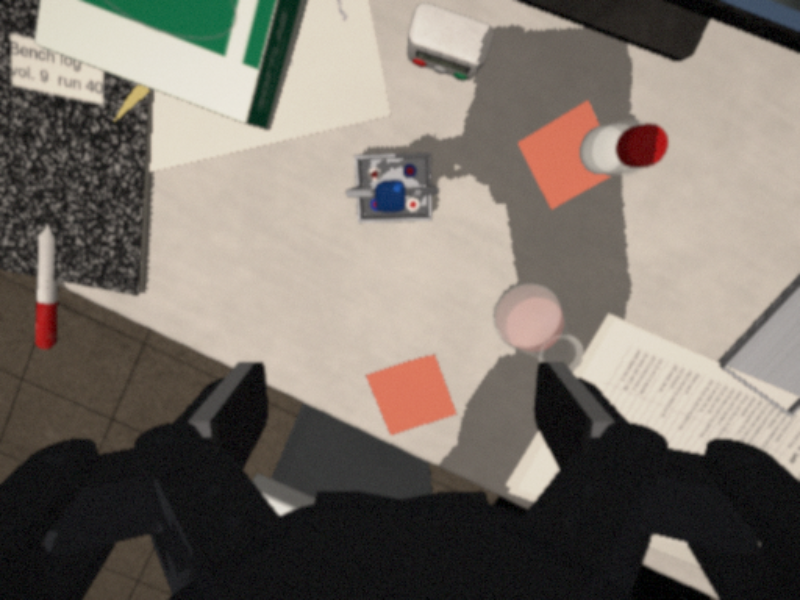

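The wrist view shows the basket nearly square to the gripper: rim corners at (359,155), (430,152), (361,220), (432,217) in the 800 px image, grip at (389,196).

```bash
python3 - <<'E'
from h import *
t=dict(np.load("top0.npz"));s=dict(np.load("scene0.npz"));w=dict(np.load("w1.npz"))
print(tri([(t,(166,202)),(s,(191.9,246.3)),(w,(248.8,125.6))]), tri([(s,(191.9,246.3)),(w,(248.8,125.6))]))
q=[onplane(w,np.array(p)*.64,.04)[:2] for p in [(359,155),(430,152),(432,218),(361,220)]]
print(np.round(q,4),np.mean(q,0), [np.degrees(np.arctan2(*(b-a)[::-1])).round(1) for a,b in [(q[0],q[1]),(q[3],q[2]),(q[3],q[0]),(q[2],q[1])]],[np.linalg.norm(q[i]-q[i-1]) for i in range(4)])
E
```

```text
(array([0.51674663, 0.1750703 , 0.14704111]), [[0.5, 0.8], [-1.2, -0.1], [0.6, 0.2]]) (array([0.51587116, 0.17457196, 0.14664387]), [[-0.7, 0.1], [0.7, 1.2]])
[[0.5274 0.2128]
 [0.5578 0.1624]
 [0.5116 0.134 ]
 [0.4807 0.1867]] [0.51936956 0.17395214] [np.float64(-58.9), np.float64(-59.6), np.float64(29.2), np.float64(31.6)] [np.float64(0.05353723850291642), np.float64(0.058884639732009844), np.float64(0.05425789743555992), np.float64(0.06111929080732642)]
```

```bash
python3 -m handwheel '[{"offset":[0.7,0,0.3],"turn":[0,0,-0.15]},{"offset":[0.4,0,0.5],"turn":[0,0,-0.1]},{"offset":[0,-0.2,0.5],"turn":[0,0,0]},{"offset":[0,0,0.5],"turn":[0,0,0]},{"offset":[0,0,0.4],"turn":[0,0,0]},{"offset":[0,0,0],"turn":[0,0,0]},{"offset":[0,0,0],"turn":[0,0,0]},{"offset":[0,0,0],"turn":[0,0,0]}]'; python3 -c "
from h import *
from workcell import optics
need((.5165,.1745,.138),.532)
c=optics.capture('wrist'); np.savez('w2.npz',**c); cv2.imwrite('pics/w2.png',cv2.resize(c['frame'][:,:,::-1],(800,600)))
b=blue(c['frame']);print(b)
w=dict(np.load('w1.npz'));s=dict(np.load('scene0.npz'))
if b: print(tri([(s,(191.9,246.3)),(w,(248.8,125.6)),(c,b[-1][1])]))"
```

```text
clock: 2.65
eef_pos: [0.5119, 0.1704, 0.2124]
tcp_rot: [3.141, -0.001, 0.528]
ft_force: [0.0, 0.1, 0.5]
width: 1.002
grip_force: 0.0
t 2.65 pos [0.5119 0.1704 0.2124] rot [ 3.1412e+00 -9.0000e-04  5.2770e-01] F [0.03 0.09 0.53] w 1.002 gf 0.0
offset units total [ 0.15  -0.031  1.859] norm 1.87
turn units total [ 0.003 -0.008 -0.036]
[([238, 172, 31, 40, 822], [256.2, 193.8])]
(array([0.51665702, 0.17466287, 0.14530882]), [[-0.9, 0.4], [1.0, 0.4], [0.2, 1.6]])
```

View pics/w2.png

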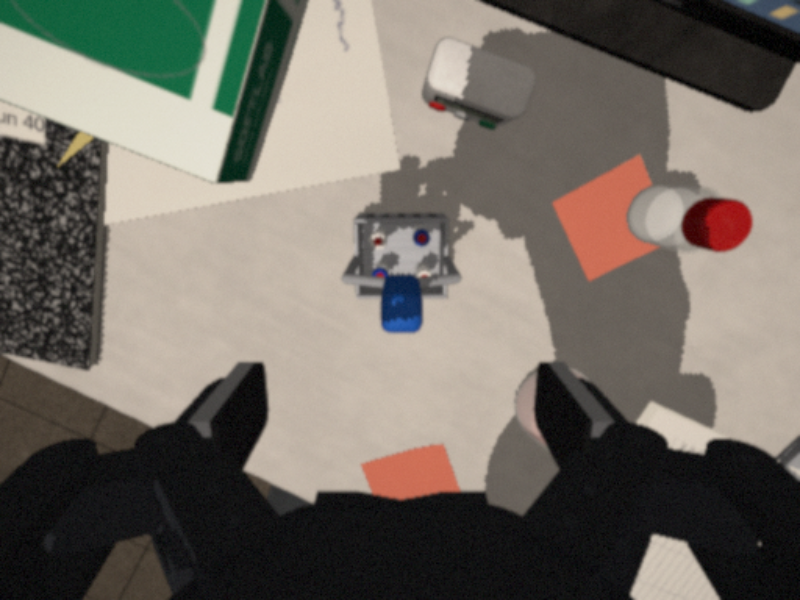

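The grip is centred between the jaws (column 402 against 401) and the basket is square to them. Next I go down and close.

```bash
python3 -m handwheel '[{"offset":[0.15,-0.02,0.45],"turn":[0,0,-0.03]},{"offset":[0,0,0.5],"turn":[0,0,0]},{"offset":[0,0,0.45],"turn":[0,0,0]},{"offset":[0,0,0.3],"turn":[0,0,0]},{"offset":[0,0,0.12],"turn":[0,0,0]},{"offset":[0,0,0],"turn":[0,0,0]},{"offset":[0,0,0],"turn":[0,0,0]},{"offset":[0,0,0],"turn":[0,0,0]}]' && python3 -c "
from h import *
need((.5165,.1745,.138),.532)"
```

```text
clock: 3.37
eef_pos: [0.5168, 0.1748, 0.1396]
tcp_rot: [3.141, -0.001, 0.532]
ft_force: [-0.5, 0.2, -0.3]
width: 1.002
grip_force: 0.0
t 3.37 pos [0.5168 0.1748 0.1396] rot [ 3.1413e+00 -1.5000e-03  5.3220e-01] F [-0.52  0.18 -0.27] w 1.002 gf 0.0
offset units total [-0.01   0.004  0.039] norm 0.04
turn units total [ 0.003 -0.012  0.002]
```

```bash
python3 -m handwheel '[{"offset":[0,0,0.02],"turn":[0,0,0]},{"offset":[0,0,0],"turn":[0,0,0]},{"offset":[0,0,0],"turn":[0,0,0]},{"offset":[0,0,0],"turn":[0,0,0]},{"offset":[0,0,0],"turn":[0,0,0]},{"offset":[0,0,0],"turn":[0,0,0]},{"offset":[0,0,0],"turn":[0,0,0]},{"offset":[0,0,0],"turn":[0,0,0]},{"offset":[0,0,0],"turn":[0,0,0]},{"offset":[0,0,0],"turn":[0,0,0]}]' 0; python3 -m handwheel '[{"offset":[0,0,0],"turn":[0,0,0]},{"offset":[0,0,0],"turn":[0,0,0]},{"offset":[0,0,0],"turn":[0,0,0]},{"offset":[0,0,0],"turn":[0,0,0]},{"offset":[0,0,0],"turn":[0,0,0]}]'
```

```text
clock: 4.2
eef_pos: [0.5162, 0.1746, 0.1377]
tcp_rot: [3.142, 0.0, 0.532]
ft_force: [0.8, 0.4, -0.3]
width: 0.207
grip_force: 60.3
clock: 4.62
eef_pos: [0.5162, 0.1747, 0.1377]
tcp_rot: [3.142, -0.0, 0.532]
ft_force: [-0.3, -0.5, 0.3]
width: 0.203
grip_force: 60.3
```

Gripped at 17 mm width. Lifting.

```bash
python3 -m handwheel '[{"offset":[0,0,-0.2],"turn":[0,0,0]},{"offset":[0,0,-0.4],"turn":[0,0,0]},{"offset":[0,0,-0.6],"turn":[0,0,0]},{"offset":[0,0,-0.7],"turn":[0,0,0]},{"offset":[0,0,-0.7],"turn":[0,0,0]},{"offset":[0,0,-0.6],"turn":[0,0,0]},{"offset":[0,0,-0.4],"turn":[0,0,0]},{"offset":[0,0,-0.2],"turn":[0,0,0]},{"offset":[0,0,0],"turn":[0,0,0]},{"offset":[0,0,0],"turn":[0,0,0]}]'; python3 -m handwheel '[{"offset":[0,0,0],"turn":[0,0,0.2]},{"offset":[0,0,0],"turn":[0,0,0.5]},{"offset":[0,0,0],"turn":[0,0,0.8]},{"offset":[0,0,0],"turn":[0,0,0.8]},{"offset":[0,0,0],"turn":[0,0,0.8]},{"offset":[0,0,0],"turn":[0,0,0.8]},{"offset":[0,0,0],"turn":[0,0,0.7]},{"offset":[0,0,0],"turn":[0,0,0.4]},{"offset":[0,0,0],"turn":[0,0,0.2]},{"offset":[0,0,0],"turn":[0,0,0]}]'; python3 -c "
from h import *
need((.455,-.25,.285),-.087)"
```

```text
clock: 5.45
eef_pos: [0.516, 0.1746, 0.2893]
tcp_rot: [-3.142, 0.0, 0.532]
ft_force: [-0.7, -0.1, -1.2]
width: 0.202
grip_force: 60.1
clock: 6.28
eef_pos: [0.5159, 0.1746, 0.2888]
tcp_rot: [3.141, 0.001, -0.093]
ft_force: [-0.4, 0.4, -0.7]
width: 0.203
grip_force: 60.1
t 6.28 pos [0.5159 0.1746 0.2888] rot [ 3.1409e+00  1.4000e-03 -9.2700e-02] F [-0.36  0.38 -0.72] w 0.203 gf 60.08654236793518
offset units total [-0.532 10.711  0.103] norm 10.72
turn units total [ 0.006  0.011 -0.047]
```

```bash
python3 -m handwheel '[{"offset":[0,0.2,0],"turn":[0,0,0]},{"offset":[0,0.4,0],"turn":[0,0,-0.05]},{"offset":[-0.1,0.6,0],"turn":[0,0,0]},{"offset":[-0.1,0.8,0],"turn":[0,0,0]},{"offset":[-0.1,0.8,0],"turn":[0,0,0]},{"offset":[-0.1,0.8,0],"turn":[0,0,0]},{"offset":[-0.1,0.8,0],"turn":[0,0,0]},{"offset":[0,0.8,0],"turn":[0,0,0]},{"offset":[0,0.8,0],"turn":[0,0,0]},{"offset":[0,0.8,0],"turn":[0,0,0]}]'; python3 -m handwheel '[{"offset":[0,0.8,0],"turn":[0,0,0]},{"offset":[0,0.8,0],"turn":[0,0,0]},{"offset":[0,0.8,0],"turn":[0,0,0]},{"offset":[0,0.7,0],"turn":[0,0,0]},{"offset":[0,0.5,0],"turn":[0,0,0]},{"offset":[0,0.3,0],"turn":[0,0,0]},{"offset":[0,0,0],"turn":[0,0,0]},{"offset":[0,0,0],"turn":[0,0,0]},{"offset":[0,0,0],"turn":[0,0,0]},{"offset":[0,0,0],"turn":[0,0,0]}]'; python3 -c "
from h import *
from workcell import optics
need((.455,-.25,.285),-.087)
P=[]
for n in ('wrist','top','scene'):
  c=optics.capture(n); np.savez(n+'3.npz',**c); P.append(c['frame'])
  print(n,proj(c,(.546,-.2548,.184)).round())
s=cv2.resize
o=np.vstack([np.hstack([s(P[0][:,:,::-1],(400,300)),crop(P[0],200,0,200,150,400,300)]),np.hstack([crop(P[1],325,125,80,80,400,300),crop(P[2],242,90,120,100,400,300)])])
cv2.imwrite('pics/m3.png',o)"
```

```text
clock: 7.12
eef_pos: [0.472, -0.0967, 0.2897]
tcp_rot: [3.141, 0.0, -0.085]
ft_force: [0.7, 0.1, -1.4]
width: 0.202
grip_force: 60.1
clock: 7.95
eef_pos: [0.4598, -0.2489, 0.2897]
tcp_rot: [-3.141, -0.0, -0.084]
ft_force: [0.7, -0.5, -1.8]
width: 0.201
grip_force: 60.1
t 7.95 pos [ 0.4598 -0.2489  0.2897] rot [-3.1412 -0.     -0.0837] F [ 0.75 -0.55 -1.77] w 0.201 gf 60.137232542037964
offset units total [-0.117  0.038  0.118] norm 0.17
turn units total [-0.003 -0.     0.027]
wrist [256.  80.]
top [369. 187.]
scene [319. 130.]
```

View pics/m3.png

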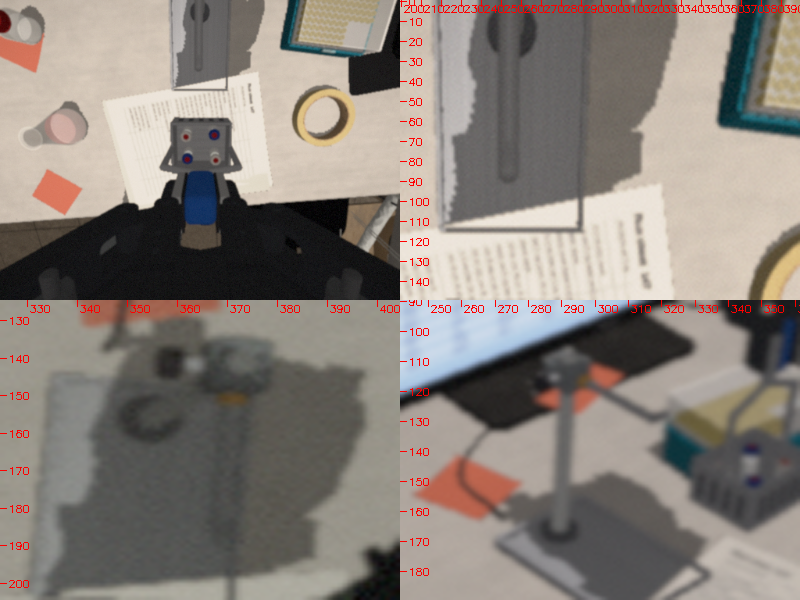

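The wrist view shows the prong running from (256,20) to its free end at (254,90), nearly parallel to tool x. The dish's front edge is level at row 114. The basket hangs straight in the hand.

```bash
python3 - <<'E'
from h import *
t=dict(np.load("top0.npz"));s=dict(np.load("scene0.npz"));w=dict(np.load("wrist3.npz"))
for o in ([(t,(369,186)),(s,(319,129.5)),(w,(254.3,89))],[(s,(319,129.5)),(w,(254.3,89))]): print(tri(o))
a,b,e=[onplane(w,p,.182) for p in [(255.7,22),(254.3,80),(254.3,90.5)]]
print(a,b,e,np.degrees(np.arctan2(*(a-b)[1::-1])))
d=[onplane(w,p,.012) for p in [(221,114),(290.5,114.5)]];print(d,np.degrees(np.arctan2(*(d[1]-d[0])[1::-1]))+90)
# scene vertical: prong line at ring & mid, for z
for p in [(300,118),(310,123.5),(318.5,128.5)]:
    best=min(np.linspace(.16,.21,101),key=lambda z:abs((onplane(s,p,z)-b)[1]-np.tan(np.arctan2(*(a-b)[1::-1]))*(onplane(s,p,z)-b)[0])); print(p,best,onplane(s,p,best))
E
```

```text
(array([ 0.54409106, -0.25308351,  0.18727573]), [[-0.3, 2.0], [0.2, -0.1], [-0.4, -6.1]])
(array([ 0.5413407 , -0.25189894,  0.18851073]), [[0.9, 0.1], [-1.6, -2.2]])
[ 0.58686356 -0.25798338  0.182     ] [ 0.54664631 -0.25354671  0.182     ] [ 0.53891177 -0.25289377  0.182     ] -6.295281058458557
[array([ 0.52176334, -0.20400517,  0.012     ]), array([ 0.51322689, -0.29933952,  0.012     ])] -5.116746536598924
(300, 118) 0.185 [ 0.60993278 -0.26059907  0.185     ]
(310, 123.5) 0.1875 [ 0.57513503 -0.25650431  0.1875    ]
(318.5, 128.5) 0.1885 [ 0.54657934 -0.25331934  0.1885    ]
```

```bash
python3 -m handwheel '[{"offset":[0,-0.05,0.2],"turn":[0,0,0.07]},{"offset":[0,-0.035,0.35],"turn":[0,0,0]},{"offset":[0,0,0.25],"turn":[0,0,0]},{"offset":[0,0,0.15],"turn":[0,0,0]},{"offset":[0,0,0],"turn":[0,0,0]},{"offset":[0,0,0],"turn":[0,0,0]},{"offset":[0,0,0],"turn":[0,0,0]}]'; python3 -c "
from h import *
need((.575,-.2563,.2515),-.0925)"
```

```text
clock: 8.68
eef_pos: [0.46, -0.2468, 0.2521]
tcp_rot: [3.141, -0.0, -0.094]
ft_force: [-0.1, 0.0, -1.7]
width: 0.199
grip_force: 60.1
t 8.68 pos [ 0.46   -0.2468  0.2521] rot [ 3.1415e+00 -5.0000e-04 -9.4100e-02] F [-0.1   0.04 -1.72] w 0.199 gf 60.110206604003906
offset units total [ 2.884 -0.033  0.016] norm 2.88
turn units total [ 0.001 -0.004 -0.014]
```

```bash
python3 -m handwheel '[{"offset":[0.15,-0.03,0],"turn":[0,0,0]},{"offset":[0.3,0,0],"turn":[0,0,0]},{"offset":[0.3,0,0],"turn":[0,0,0]},{"offset":[0.3,0,0],"turn":[0,0,0]},{"offset":[0.25,0,0],"turn":[0,0,0]},{"offset":[0.15,0,0],"turn":[0,0,0]},{"offset":[0.05,0,0],"turn":[0,0,0]},{"offset":[0,0,0],"turn":[0,0,0]},{"offset":[0,0,0],"turn":[0,0,0]},{"offset":[0,0,0],"turn":[0,0,0]}]'; python3 -c "
from h import *
from workcell import optics
need((.575,-.2563,.2515),-.0925)
P=[]
for n in ('wrist','scene','top'):
  c=optics.capture(n); np.savez(n+'4.npz',**c); P.append(c['frame'])
o=np.vstack([np.hstack([crop(P[0],180,60,150,160,400,300),crop(P[1],260,90,90,90,400,300)]),np.hstack([cv2.resize(P[2][:,:,::-1],(400,300)),cv2.resize(P[1][:,:,::-1],(400,300))])])
cv2.imwrite('pics/m4.png',o)"
```

```text
clock: 9.52
eef_pos: [0.5192, -0.2512, 0.2518]
tcp_rot: [3.142, 0.0, -0.094]
ft_force: [1.1, 0.0, -2.0]
width: 0.203
grip_force: 60.1
t 9.52 pos [ 0.5192 -0.2512  0.2518] rot [ 3.1415e+00  2.0000e-04 -9.4300e-02] F [ 1.06  0.04 -1.97] w 0.203 gf 60.08892774581909
offset units total [ 1.4   -0.004  0.007] norm 1.4
turn units total [ 0.001  0.002 -0.015]
```

View pics/m4.png

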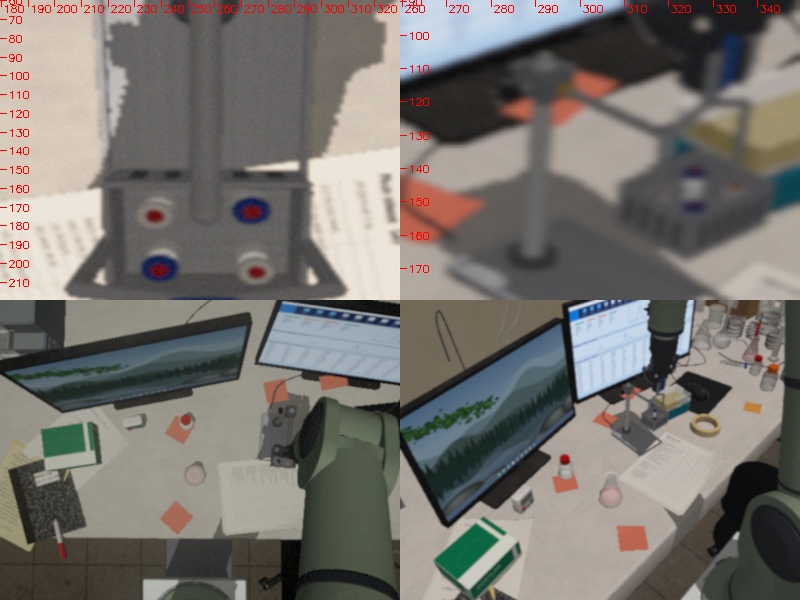

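The wrist crop shows the prong end at (254,176) above the rim and centred between the vials (235/271) and the legs. The way in is clear, so I advance and check forces.

```bash
python3 -m handwheel '[{"offset":[0.1,0,0],"turn":[0,0,0]},{"offset":[0.2,0,0],"turn":[0,0,0]},{"offset":[0.25,0,0],"turn":[0,0,0]},{"offset":[0.25,0,0],"turn":[0,0,0]},{"offset":[0.25,0,0],"turn":[0,0,0]},{"offset":[0.2,0,0],"turn":[0,0,0]},{"offset":[0.15,0,0],"turn":[0,0,0]},{"offset":[0,0,0],"turn":[0,0,0]},{"offset":[0,0,0],"turn":[0,0,0]},{"offset":[0,0,0],"turn":[0,0,0]}]'; python3 -c "
from h import *
need((.575,-.2563,.235),-.0925)"
```

```text
clock: 10.5
eef_pos: [0.5751, -0.2564, 0.2516]
tcp_rot: [3.142, 0.0, -0.094]
ft_force: [-0.1, 0.4, -1.4]
width: 0.202
grip_force: 60.1
t 10.5 pos [ 0.5751 -0.2564  0.2516] rot [ 3.1415e+00  4.0000e-04 -9.4200e-02] F [-0.12  0.43 -1.36] w 0.202 gf 60.082701444625854
offset units total [-0.002 -0.003  0.416] norm 0.42
turn units total [ 0.     0.003 -0.015]
```

```bash
python3 -m handwheel '[{"offset":[0,0,0.15],"turn":[0,0,0]},{"offset":[0,0,0.2],"turn":[0,0,0]},{"offset":[0,0,0.1],"turn":[0,0,0]},{"offset":[0,0,0],"turn":[0,0,0]},{"offset":[0,0,0],"turn":[0,0,0]}]'; for i in 1 2; do python3 -m handwheel '[{"offset":[0,0,0.025],"turn":[0,0,0]},{"offset":[0,0,0.025],"turn":[0,0,0]},{"offset":[0,0,0],"turn":[0,0,0]},{"offset":[0,0,0],"turn":[0,0,0]}]' | egrep 'eef|force'; done
```

```text
clock: 10.92
eef_pos: [0.5752, -0.2563, 0.2333]
tcp_rot: [-3.141, 0.001, -0.094]
ft_force: [0.4, -0.5, -0.9]
width: 0.201
grip_force: 60.1
eef_pos: [0.5755, -0.2564, 0.2318]
ft_force: [0.2, 0.3, -1.2]
grip_force: 60.1
eef_pos: [0.5754, -0.2564, 0.2296]
ft_force: [-0.0, 0.2, -1.0]
grip_force: 60.1
```

```bash
python3 -m handwheel '[{"offset":[0,0,0.02],"turn":[0,0,0]},{"offset":[0,0,0.02],"turn":[0,0,0]},{"offset":[0,0,0.02],"turn":[0,0,0]},{"offset":[0,0,0],"turn":[0,0,0]},{"offset":[0,0,0],"turn":[0,0,0]},{"offset":[0,0,0],"turn":[0,0,0]}]' | egrep 'eef|ft'
```

```text
eef_pos: [0.5754, -0.2564, 0.2273]
ft_force: [-0.1, 0.5, -1.7]
```

```bash
python3 -c "
from h import *
from workcell import optics,manip
f=[]
for i in range(3):
  c=optics.capture('wrist'); f.append(manip.get_state()['ft_force'])
print(np.round(f,2).tolist())"
```

```text
[[0.07, 0.19, -1.1], [0.3, 0.16, -1.94], [0.84, 0.97, -1.5]]
```

```bash
python3 -m handwheel '[{"offset":[0,0,0.02],"turn":[0,0,0]},{"offset":[0,0,0.02],"turn":[0,0,0]},{"offset":[0,0,0.02],"turn":[0,0,0]},{"offset":[0,0,0],"turn":[0,0,0]},{"offset":[0,0,0],"turn":[0,0,0]},{"offset":[0,0,0],"turn":[0,0,0]}]' | egrep 'eef|ft'
```

```text
eef_pos: [0.5754, -0.2564, 0.2249]
ft_force: [-0.6, -0.8, -1.1]
```

```bash
python3 -m handwheel '[{"offset":[0,0,0.02],"turn":[0,0,0]},{"offset":[0,0,0.02],"turn":[0,0,0]},{"offset":[0,0,0],"turn":[0,0,0]},{"offset":[0,0,0],"turn":[0,0,0]},{"offset":[0,0,0],"turn":[0,0,0]}]' | egrep 'eef|ft'
```

```text
eef_pos: [0.5754, -0.2563, 0.2233]
ft_force: [-0.0, 0.4, -1.8]
```

```bash
python3 -m handwheel '[{"offset":[0,0,0.02],"turn":[0,0,0]},{"offset":[0,0,0.02],"turn":[0,0,0]},{"offset":[0,0,0],"turn":[0,0,0]},{"offset":[0,0,0],"turn":[0,0,0]},{"offset":[0,0,0],"turn":[0,0,0]}]' | egrep 'eef|ft'
```

```text
eef_pos: [0.5754, -0.2564, 0.2217]
ft_force: [-0.1, -0.3, -0.8]
```

```bash
python3 -m handwheel '[{"offset":[0,0,0.02],"turn":[0,0,0]},{"offset":[0,0,0.02],"turn":[0,0,0]},{"offset":[0,0,0],"turn":[0,0,0]},{"offset":[0,0,0],"turn":[0,0,0]},{"offset":[0,0,0],"turn":[0,0,0]}]' | egrep 'eef|ft'
```

```text
eef_pos: [0.5754, -0.2564, 0.2201]
ft_force: [-0.4, -0.0, -0.7]
```

```bash
python3 -m handwheel '[{"offset":[0,0,0.02],"turn":[0,0,0]},{"offset":[0,0,0.02],"turn":[0,0,0]},{"offset":[0,0,0],"turn":[0,0,0]},{"offset":[0,0,0],"turn":[0,0,0]},{"offset":[0,0,0],"turn":[0,0,0]}]' | egrep 'eef|ft'
```

```text
eef_pos: [0.5754, -0.2564, 0.2185]
ft_force: [-0.2, -0.4, -1.2]
```

```bash
python3 -m handwheel '[{"offset":[0,0,0.02],"turn":[0,0,0]},{"offset":[0,0,0.02],"turn":[0,0,0]},{"offset":[0,0,0],"turn":[0,0,0]},{"offset":[0,0,0],"turn":[0,0,0]},{"offset":[0,0,0],"turn":[0,0,0]}]' | egrep 'eef|ft'
```

```text
eef_pos: [0.5755, -0.2563, 0.2169]
ft_force: [0.2, 0.7, -0.1]
```

```bash
python3 -m handwheel '[{"offset":[0,0,0.01],"turn":[0,0,0]},{"offset":[0,0,0.01],"turn":[0,0,0]},{"offset":[0,0,0],"turn":[0,0,0]},{"offset":[0,0,0],"turn":[0,0,0]},{"offset":[0,0,0],"turn":[0,0,0]}]' | egrep 'eef|ft'
```

```text
eef_pos: [0.5755, -0.2564, 0.2162]
ft_force: [-0.6, 0.1, 0.8]
```

```bash
python3 -m handwheel '[{"offset":[0,0,0.01],"turn":[0,0,0]},{"offset":[0,0,0.01],"turn":[0,0,0]},{"offset":[0,0,0],"turn":[0,0,0]},{"offset":[0,0,0],"turn":[0,0,0]},{"offset":[0,0,0],"turn":[0,0,0]}]' | egrep 'eef|ft'
```

```text
eef_pos: [0.5755, -0.2564, 0.2154]
ft_force: [-0.1, 0.8, 2.9]
```

```bash
python3 -m handwheel '[{"offset":[0,0,0.015],"turn":[0,0,0]},{"offset":[0,0,0.01],"turn":[0,0,0]},{"offset":[0,0,0],"turn":[0,0,0]},{"offset":[0,0,0],"turn":[0,0,0]},{"offset":[0,0,0],"turn":[0,0,0]},{"offset":[0,0,0],"turn":[0,0,0]}]' | egrep 'eef|ft'; python3 -c "
from h import *
from workcell import optics,manip
f=[]
for i in range(3):
  c=optics.capture('wrist'); f.append(manip.get_state()['ft_force'][2])
print(np.round(f,2).tolist())"
```

```text
eef_pos: [0.5755, -0.2564, 0.2145]
ft_force: [-1.0, 1.5, 6.2]
[6.59, 5.99, 5.9]
```

The load is about 7.5 N including weight. I hold it, then ease back to weight only.

```bash
python3 -m handwheel '[{"offset":[0,0,0],"turn":[0,0,0]},{"offset":[0,0,0],"turn":[0,0,0]},{"offset":[0,0,0],"turn":[0,0,0]},{"offset":[0,0,0],"turn":[0,0,0]},{"offset":[0,0,0],"turn":[0,0,0]},{"offset":[0,0,0],"turn":[0,0,0]}]' | egrep 'clock|ft';  python3 -m handwheel '[{"offset":[0,0,-0.015],"turn":[0,0,0]},{"offset":[0,0,-0.015],"turn":[0,0,0]},{"offset":[0,0,-0.015],"turn":[0,0,0]},{"offset":[0,0,-0.005],"turn":[0,0,0]},{"offset":[0,0,0],"turn":[0,0,0]},{"offset":[0,0,0],"turn":[0,0,0]},{"offset":[0,0,0],"turn":[0,0,0]}]' | egrep 'eef|ft'; python3 -c "
from h import *
from workcell import optics,manip
f=[]
for i in range(4):
  c=optics.capture('wrist' if i<3 else 'scene'); f.append(manip.get_state()['ft_force'].round(2).tolist() if hasattr(manip.get_state()['ft_force'],'round') else manip.get_state()['ft_force'])
print(np.round(f,2).tolist(),np.round(manip.get_state()['moment'],3))
"
```

```text
clock: 16.8
ft_force: [-0.4, 0.6, 5.3]
eef_pos: [0.5754, -0.2563, 0.2162]
ft_force: [0.2, -0.1, 1.7]
[[1.08, 0.1, 1.38], [1.24, -0.52, 1.46], [0.32, -0.2, 1.1], [0.75, 0.01, 1.32]] [ 0.015 -0.17  -0.025]
```

```bash
python3 -m handwheel '[{"offset":[0,0,-0.01],"turn":[0,0,0]},{"offset":[0,0,0],"turn":[0,0,0]},{"offset":[0,0,0],"turn":[0,0,0]},{"offset":[0,0,0],"turn":[0,0,0]},{"offset":[0,0,0],"turn":[0,0,0]}]' | egrep 'eef|ft';  python3 -m handwheel '[{"offset":[0,0,0],"turn":[0,0,0]},{"offset":[0,0,0],"turn":[0,0,0]},{"offset":[0,0,0],"turn":[0,0,0]},{"offset":[0,0,0],"turn":[0,0,0]},{"offset":[0,0,0],"turn":[0,0,0]},{"offset":[0,0,0],"turn":[0,0,0]}]' 0.5;python3 -c "
from h import *
from workcell import optics
P=[]
for n in ('wrist','scene'):
  c=optics.capture(n); P.append(c['frame'])
o=np.hstack([crop(P[0],180,60,170,200,400,400),crop(P[1],265,80,90,100,400,400)])
cv2.imwrite('pics/m5.png',o)"
```

```text
eef_pos: [0.5754, -0.2563, 0.2167]
ft_force: [0.6, -0.0, 0.5]
clock: 18.5
eef_pos: [0.5754, -0.2564, 0.2167]
tcp_rot: [3.142, -0.0, -0.094]
ft_force: [0.6, -0.5, -0.2]
width: 0.501
grip_force: 0.0
```

View pics/m5.png

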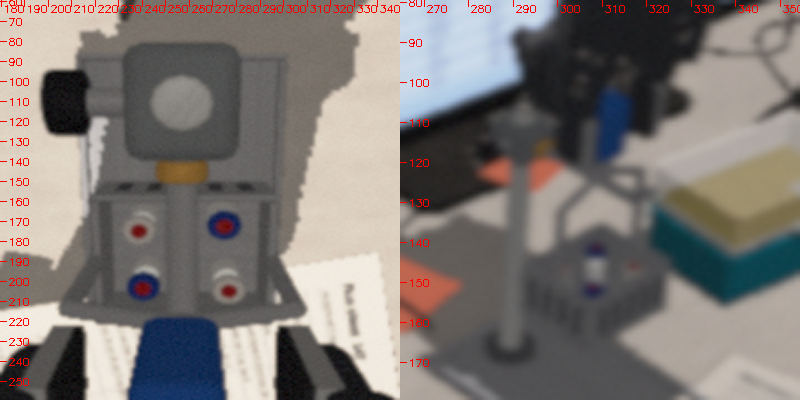

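The jaws are open (edges at about 212 and 296) and clear of the grip, and the basket hangs upright on the prong. I retreat straight up.

```bash
python3 -m handwheel '[{"offset":[0,0,-0.1],"turn":[0,0,0]},{"offset":[0,0,-0.2],"turn":[0,0,0]},{"offset":[0,0,-0.3],"turn":[0,0,0]},{"offset":[0,0,-0.4],"turn":[0,0,0]},{"offset":[0,0,-0.5],"turn":[0,0,0]},{"offset":[0,0,-0.5],"turn":[0,0,0]},{"offset":[0,0,-0.5],"turn":[0,0,0]},{"offset":[0,0,-0.3],"turn":[0,0,0]},{"offset":[0,0,-0.2],"turn":[0,0,0]},{"offset":[0,0,0],"turn":[0,0,0]}]'; python3 -c "
from h import *
from workcell import optics
P=[];b=[]
for n in ('wrist','wrist','wrist','wrist','scene'):
  c=optics.capture(n); P.append(c['frame']);b.append(blue(c['frame'])[-1][1])
print(b)
o=np.hstack([cv2.resize(P[3][:,:,::-1],(400,300)),crop(P[4],230,70,160,120,400,300)])
o=np.vstack([o,np.hstack([cv2.resize(P[4][:,:,::-1],(400,300)),np.zeros((300,400,3),np.uint8)])])
cv2.imwrite('pics/m6.png',o)"
```

```text
clock: 19.43
eef_pos: [0.5759, -0.2565, 0.3391]
tcp_rot: [3.141, -0.003, -0.094]
ft_force: [0.4, 0.4, -0.4]
width: 0.503
grip_force: 0.0
[[255.3, 185.3], [255.4, 185.0], [255.4, 184.9], [255.4, 184.8], [311.3, 109.9]]
```

View pics/m6.png

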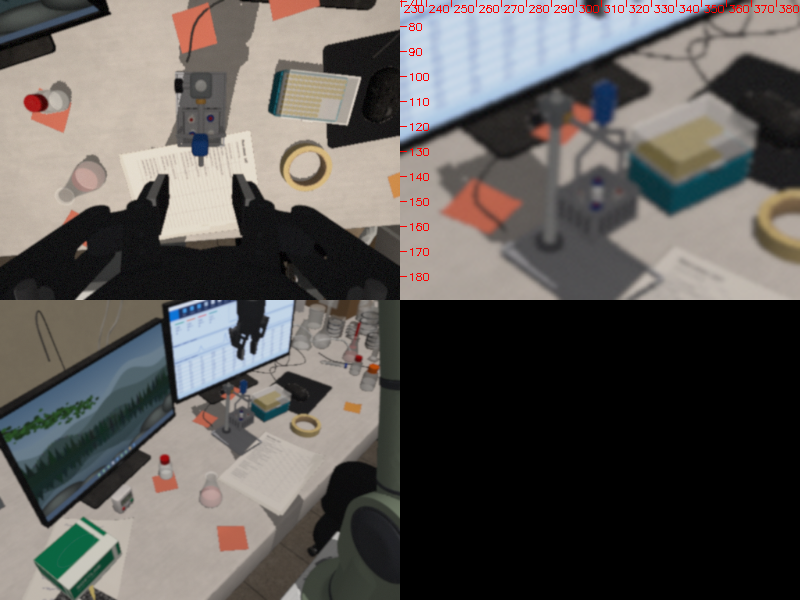

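The basket hangs upright and still on the prong (grip at scene (311,110)), the gripper is well clear, and the bottle, flask and timer have not moved. I let it settle for a second and hand in.

```bash
python3 -m handwheel '[{"offset":[0,0,0],"turn":[0,0,0]},{"offset":[0,0,0],"turn":[0,0,0]},{"offset":[0,0,0],"turn":[0,0,0]},{"offset":[0,0,0],"turn":[0,0,0]},{"offset":[0,0,0],"turn":[0,0,0]},{"offset":[0,0,0],"turn":[0,0,0]},{"offset":[0,0,0],"turn":[0,0,0]},{"offset":[0,0,0],"turn":[0,0,0]}]' >/dev/null; python3 -c "
from h import *
from workcell import manip,optics
print(blue(optics.capture('wrist')['frame'])[-1],blue(optics.capture('scene')['frame'])[-1]); print(manip.close_job())"
```

```text
([246, 170, 20, 30, 512], [255.5, 185.0]) ([307, 103, 10, 16, 111], [311.4, 109.9])
the job is handed in; nothing more can be done
None
```

The basket hangs upright and still on the hook. While gripped, it was tugged to about 7 N total load for over half a second, then released; the bottle, flask and timer look unmoved, and the job was handed in at about 20 s.

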